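# Take the vial carrier out of the sample tub and hold it up

## Task

Take hold of the tub lid's tab and tip the lid up by about 15 degrees or more with its opposite edge still resting on the tub's rim; then lift it off and lay it flat, tab up, in the middle of the black mat, without dropping it. Then lift the metal vial carrier by its upright handle out of the tub and hold it level and still over the open tub, its underside about 5 cm above the rim (at least 3 cm), all four vials still seated, and finish while still holding it there. Leave the tub standing where it is, and do not disturb the two bottles and the beaker.

Things in the scene. Friction and masses are not known exactly. Their poses are not given: they have to be found in the camera images.
- tub: Loose, heavy-walled round white plastic tub (0.8 kg), open at the top under its lid. 120 mm high, outer radius 82 mm at the rim and 76 mm at the foot, wall 5 mm, floor 6 mm thick, with two small moulded ledges on its sides. Origin: centre of its underside, z up. It stands on the bench on one side (left or right); the mat lies on the other.
- lid: Loose round grey plastic lid (about 0.12 kg) resting on the tub's rim: a flange disc of radius 88 mm, 5 mm thick, over a plug disc of radius 70 mm, 6 mm deep, that sits inside the rim with about 7 mm play all round. It is not clipped. Origin: centre of the plug's underside; the flange's underside (on the rim) is at z = 6 mm, its top at z = 11 mm. z up, x points from the centre towards the tab.
- lid_tab (a point): Grip point on the lid's tab, 62 mm from the lid's centre along lid x and 32 mm above its origin. The tab is an upright fin standing on the flange near its edge: 34 mm long along lid x (radially), 10 mm thick along lid y, from the flange's top (z = 11 mm) to z = 41 mm. Pinch it across lid y from above. The tab points away from the robot, within about 60 degrees of +x.
- lid_back (a point): Point on the underside of the lid's flange on the far side from the tab, at lid x = -82 mm, z = 6 mm: where the lid rests on the rim while it is tipped up.
- mat: Fixed black rubber mat, 240 x 240 mm, 4 mm thick, lying on the bench. Origin: centre of its underside; its top is at z = 4 mm.
- carrier: Loose aluminium vial carrier (0.25 kg) standing on the tub's floor, hidden until the lid is off: a block 106 mm (x) x 74 mm (y) x 26 mm high with four blind round holes of 24.5 mm, 20 mm deep (hole floors at z = 6 mm), at x = +-34 mm, y = +-18 mm, and an upright plate handle in its middle, 30 mm along x, 12 mm thick along y, up to z = 101 mm. Origin: centre of its underside, z up.
- carrier_grip (a point): Grip point on the carrier's handle, 85 mm above the carrier's origin, 16 mm below the handle's top; pinch across carrier y from above. It then lies about 29 mm below the tub's rim. The vials' tops are at 54 mm above the carrier's origin.
- vial0: Loose amber glass vial with black cap, diameter 22 mm, 48 mm high, standing in the carrier's hole at x=+34, y=+18 mm. Origin: centre of its underside.
- vial1: Loose amber glass vial with black cap, diameter 22 mm, 48 mm high, standing in the carrier's hole at x=+34, y=-18 mm. Origin: centre of its underside.
- vial2: Loose amber glass vial with black cap, diameter 22 mm, 48 mm high, standing in the carrier's hole at x=-34, y=+18 mm. Origin: centre of its underside.
- vial3: Loose amber glass vial with black cap, diameter 22 mm, 48 mm high, standing in the carrier's hole at x=-34, y=-18 mm. Origin: centre of its underside.
- buffer_bottle: Clear bottle with white cap and paper label, radius 34 mm, 150 mm high, far left of the work. Leave alone. Origin: centre of its underside.
- reagent_bottle: Plain white plastic bottle, radius 36 mm, 170 mm high, far right of the work. Leave alone. Origin: centre of its underside.
- beaker: Open glass beaker, radius 33 mm, 80 mm high, on the far side in the middle. Leave alone. Origin: centre of its underside.
Not all that is in view belongs to the job. Several things have the shape of the tub; the one meant has the colours described above.

How it is judged (in metres and radians):
On the way, in this order (a step that is already met when the one before it is completed fails the run):
1. the lid is tipped up by at least 10 degrees while the edge opposite the tab stays on or close to the rim (angle between lid's own z axis and vertical above 0.18 rad and z of lid_back in the frame of tub between 0.105 and 0.135 m and horizontal distance between lid_back and tub below 0.1 m), for 0.1 s.
2. the lid lies flat on the mat, tab up, let go and at rest (horizontal distance between lid and mat below 0.06 m and height (world z) of lid below 0.01 m and angle between lid's own z axis and vertical below 0.08 rad and linear speed of lid below 0.02 m/s and contact force between lid and the arm below 0.05 N), for 0.2 s.
3. the carrier is held level and still over the open tub, clear of the rim, with all its vials, for a second (height (world z) of carrier above 0.145 m and horizontal distance between carrier and tub below 0.06 m and angle between carrier's own z axis and vertical below 0.09 rad and linear speed of carrier below 0.02 m/s and angular speed of carrier below 0.15 rad/s and contact force between carrier and the fingers above 1 N and contact force between carrier and tub below 0.05 N and distance between each of vial0, vial1, vial2, vial3 and carrier below 0.05 m and z of each of vial0, vial1, vial2, vial3 in the frame of carrier below 0.016 m and angle between each of vial0, vial1, vial2, vial3's own z axis and vertical below 0.25 rad), for 1 s.
At the end, for the whole second after the job is handed in: Fingers hold the carrier: underside over 145 mm high, within 60 mm of the tub axis, tilt under 5 deg, under 20 mm/s and 0.15 rad/s, clear of the tub, four vials seated. Lid flat, tab up, released, within 60 mm of the mat centre. Tub upright, moved under 40 mm (all of step 2 and all of step 3 and angle between tub's own z axis and vertical below 0.05 rad and distance of tub from where it was at the start of the episode below 0.04 m); the arm keeps its last pose, push and grip.
It fails at once if the lid is let go in the air away from the tub (horizontal distance between lid and tub above 0.12 m and height (world z) of lid above 0.035 m and contact force between lid and anything else below 0.02 N).
It fails at once if the tub is pushed more than 40 mm away or tipped (distance of tub from where it was at the start of the episode above 0.04 m or angle between tub's own z axis and vertical above 0.2 rad).
It fails at once if a bottle or the beaker is moved more than 25 mm (distance of any of buffer_bottle, reagent_bottle, beaker from where it was at the start of the episode above 0.025 m).
It also fails if it takes over 72 s, if anything falls off the work surface, if the arm or the gripper's body presses on something with over 40 N, if the wrist force passes 120 N, or if a joint passes its speed limit or range.

## Robot

A 7-joint arm with a two-finger parallel gripper is mounted at the origin on the work surface. World frame = base frame: x ahead of the robot, y to its left, z up, the work surface at z = 0. Lengths are in mm, angles in rad, forces in N, time in s.
With the tool pointing down it reaches from about 425 to 825 mm from the base axis. Payload 3.6 kg.
Tool frame: the origin (TCP) lies on the centre line of the jaws, within the pads' length; the fingertips stand ahead of it and the grasp point (between the pads) lies 5 mm behind it (robot.nose_length is the y of the fingertips in the tool frame, in mm); y points along the fingers, x is the direction in which the jaws open and shut, and the axes are right-handed (so a half turn about y gives the same grasp; the last joint's range is limited). The gripper opens to 85 mm and grips with 20 to 120 N. Pads are 22 mm wide; open, the fingers measure 114 mm over their backs; the gripper's body (76 mm by 85 mm) begins 54 mm behind the grasp point. The pads swing forward as they close: fully open they stand 13 mm farther back than shut.
Start: joints at [1.226, 0.615, -0.013, 1.423, 0.008, 1.103, -0.04], TCP at [203.739, -617.213, 207.597] pointing down, gripper open.
Joint ranges: [-3.12, 3.12], [-0.3, 2.06], [-1.34, 1.32], [0.26, 2.42], [-1.36, 4.5], [0.01, 1.98], [-2.84, 2.84]. Speed limits (rad/s): [2.79, 2.79, 3.14, 3.14, 3.14, 3.14, 3.14].

## Interface

Orientations are given as a rotation vector (axis times angle).
In Python, from bench import monitor, viewer, robot gives the robot as it stands.
- The arm moves only by the tool jog_arm, never from a script. Its argument "increments" is text: rows parted by semicolons, each of 6 numbers parted by spaces: the shift along the tool's x, y, z in mm, then the turn, a rotation vector about the tool's x, y, z in degrees. A call has 1 to 5 rows; each row shifts and turns the commanded pose from where the row before left it, along the tool's axes as they then stand; what a row does not reach is not made up. A row lasts 1/10 s, in which the tool goes at most 50 mm and 8.59 degrees, less where a joint would pass 70% of its speed; a pose out of reach is approached as far as the arm can. A call is refused whole if a number of a shift passes 50 or a number of a turn 8.59, either way. A call with a gripper value outside its range is refused whole. "jaw" is the opening, from 0 (shut) to 1 (fully open), set as the call begins (left out, the last holds). The fingers move at their own pace and stop on an object; "squeeze" is the grip in N (left out, the last holds). Time passes only in rows, so rows that do not move let the fingers close. It gives the time, the measured TCP pose, the force and the opening at its end, in the units of the state.
- monitor.read_state(): the state, without advancing time (a new reading comes with each control period).
- viewer.get_image(name): name is "scene" or "top" or "wrist"; returns a dict with "frame" (400x640x3 uint8, blue, green, red), "fx", "fy", "cx", "cy" (pixels), "world_from_camera" (4x4, takes a point from camera to world coordinates). Camera axes: x right, y down, z forward; pixel columns grow to the right and rows downward; lengths in mm; the calibration is good to about 2 mm. A picture is of the moment at which its call begins. There is no depth.
- robot.hand_in(): hands the job in, once; it reports no verdict.
The state is a dict: "time": time; "joint_positions": joint angles; "joint_velocities": joint speeds; "joint_torque": joint torques, N m; "eef_pos": TCP position; "eef_rot": TCP orientation; "force": force on the tool from outside, world axes, zero at the start; "wrist_torque": the same for the moment, N m; "grip_width": opening from 0.0 (shut) to 1.0 (fully open).
Only numpy, scipy, OpenCV 4.12 (cv2) and the standard library are available. Lean on these libraries where they do the work, as an engineer would, in place of code of your own. Each camera call takes 0.05 s, during which the arm holds its last target.

## Working session

There is one attempt and no reset: what is moved stays moved. The work goes in short steps, Python scripts to look and compute and a tool call to move; the robot and the scene stay as the last step left them, time stands still between calls to the robot, and variables do not carry over. Pictures are saved under pics/ and viewed, and the job is handed in when it is done.

Besides the shell and the picture viewer there is one more tool, called after "Call:" as name(argument=value, ...), one argument or row to a line, values as JSON. jog_arm: Moves the arm, as the interface text tells. Its arguments: {"type":"object","properties":{"increments":{"type":"string"},"jaw":{"type":"number"},"squeeze":{"type":"number"}},"required":["increments"]}

```bash
ls; mkdir -p pics
cat > h.py <<'E'
import numpy as np, cv2
from bench import monitor, viewer, robot
from scipy.spatial.transform import Rotation as R
def grab(n,fn=None):
    d=viewer.get_image(n); d={k:(np.array(v) if k in('frame','world_from_camera') else v) for k,v in d.items()}
    if fn: cv2.imwrite('pics/'+fn,d['frame'])
    return d
def ray(d,u,v):
    T=d['world_from_camera']; r=T[:3,:3]@np.array([(u-d['cx'])/d['fx'],(v-d['cy'])/d['fy'],1]); return T[:3,3],r
def onz(d,u,v,z):
    o,r=ray(d,u,v); return o+r*(z-o[2])/r[2]
def proj(d,p):
    T=d['world_from_camera']; c=T[:3,:3].T@(np.array(p)-T[:3,3]); return d['fx']*c[0]/c[2]+d['cx'],d['fy']*c[1]/c[2]+d['cy']
E
python3 - <<'E'
from h import *
s=monitor.read_state();print(s, robot.nose_length)
print(R.from_rotvec(s['eef_rot']).as_matrix().round(3))
import pickle
for n in('scene','top','wrist'):
    d=grab(n,n+'0.png'); print(n,d['fx'],d['cx'],d['cy'],d['world_from_camera'].round(3).tolist()); pickle.dump(d,open(n+'0.pkl','wb'))
E
```

```text
pics
{'time': 0.0, 'joint_positions': array([ 1.22551272,  0.61589627, -0.01264868,  1.42493534,  0.00808249,
        1.10337659, -0.04039181]), 'joint_velocities': array([ 0.00082196, -0.00090863, -0.0001745 ,  0.0001218 ,  0.0018066 ,
       -0.00039318,  0.00032082]), 'joint_torque': array([-1.10253732e-03, -4.69207084e+01,  2.59003853e-01, -1.71035206e+01,
        9.98691277e-03,  9.63654486e-03,  7.88273042e-06]), 'eef_pos': array([ 203.48549062, -616.44829316,  206.44093291]), 'eef_rot': array([-1.34180356,  0.97267362, -0.96922424]), 'force': array([-0.53648208, -0.05476627,  0.44941714]), 'wrist_torque': array([-0.05031489, -0.00786379,  0.02301509]), 'grip_width': 1.0002158431622614} 14.0
[[ 0.313 -0.001  0.95 ]
 [-0.95   0.002  0.314]
 [-0.003 -1.    -0.   ]]
scene 443.4091754860319 321.60241669435527 201.06135943912736 [[0.814, 0.471, -0.341, 932.2], [0.581, -0.642, 0.5, -632.09], [0.017, -0.605, -0.796, 1084.16], [0.0, 0.0, 0.0, 1.0]]
top 414.23800404356336 319.12203585435066 207.3904622692623 [[-0.028, -0.998, 0.062, 456.424], [-0.999, 0.029, 0.013, -23.269], [-0.015, -0.062, -0.998, 1486.647], [0.0, 0.0, 0.0, 1.0]]
wrist 297.7338387692378 323.11539440856086 203.02277926274058 [[0.313, -0.902, -0.296, 279.032], [-0.95, -0.299, -0.095, -591.545], [-0.003, 0.311, -0.95, 372.948], [0.0, 0.0, 0.0, 1.0]]
```

View pics/scene0.png

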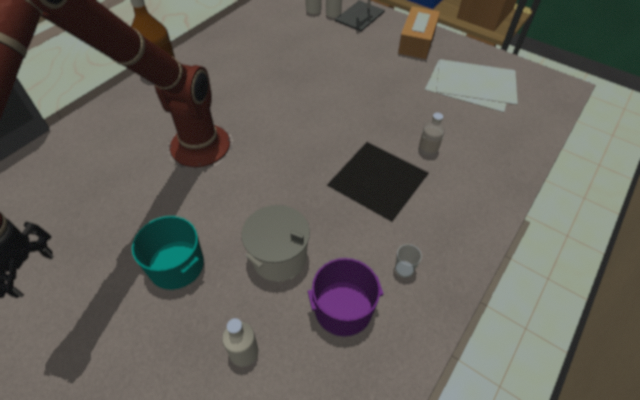

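View pics/top0.png

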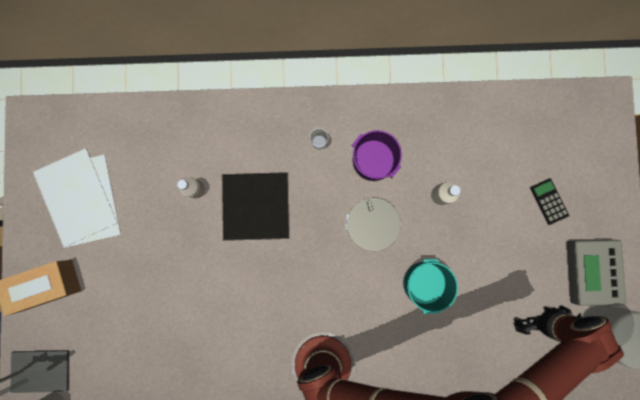

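View pics/wrist0.png

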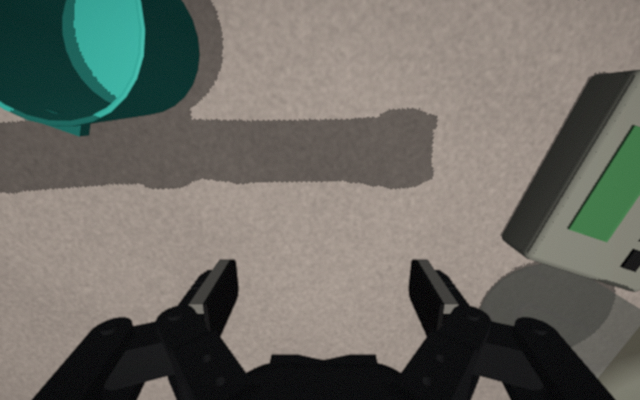

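Tub-shaped candidates in the top view are teal and open (432,286), purple and open (377,156), and white with a grey lid (373,223). The white one fits the description. I'll check it in a crop and measure it.

Run:
```python
from h import *
import pickle
t=pickle.load(open('top0.pkl','rb'));s=pickle.load(open('scene0.pkl','rb'))
a=cv2.resize(t['frame'][180:265,325:425],None,fx=4,fy=4,interpolation=cv2.INTER_CUBIC)
b=cv2.resize(s['frame'][195:295,230:330],None,fx=3.4,fy=3.4,interpolation=cv2.INTER_CUBIC)
cv2.imwrite('pics/crop0.png',np.hstack([a,b]) if a.shape[0]==b.shape[0] else np.hstack([a,b[:a.shape[0]]]))
f=t['frame']; hsv=cv2.cvtColor(f,cv2.COLOR_BGR2HSV)
print('lid hsv',hsv[235,380],'bench',hsv[250,320])
# lid: greenish-grey vs pinkish bench: use b-r
i=f.astype(int); m=((i[:,:,2]-i[:,:,1])<5).astype(np.uint8); m[:,:330]=0;m[:,420:]=0;m[:190]=0;m[262:]=0
cs,_=cv2.findContours(m,0,1); c=max(cs,key=cv2.contourArea); print(cv2.minEnclosingCircle(c),cv2.fitEllipse(c),cv2.contourArea(c))
h=cv2.convexHull(c);
(u,v),(w,hh),_=cv2.fitEllipse(c)
print('lid c',onz(t,u,v,125), 'R',w/2*(1486-125)/t['fx'],hh/2*(1486-125)/t['fx'])
m=(f.max(2)<45).astype(np.uint8); m[:160]=0;m[250:]=0;m[:,:200]=0;m[:,310:]=0
cs,_=cv2.findContours(m,0,1); c=max(cs,key=cv2.contourArea); r=cv2.minAreaRect(c);print(r)
print('mat',onz(t,*r[0],4)); print([onz(t,*p,4)[:2].round() for p in cv2.boxPoints(r)])
```

```text
lid hsv [ 28  23 169] bench [ 16  34 159]
((371.90985107421875, 223.95492553710938), 27.75652313232422) ((372.79730224609375, 223.85476684570312), (51.83030700683594, 53.46468734741211), 102.54872131347656) 2166.0
lid c [ 482.02020406 -179.41936799  125.        ] R 85.14555297645416 87.83047278319675
((255.1480255126953, 205.88087463378906), (63.7578125, 63.35786437988281), 89.04515838623047)
mat [560.82747593 226.46103803   4.        ]
[array([678., 341.]), array([675., 112.]), array([445., 113.]), array([448., 340.])]
```

View pics/crop0.png

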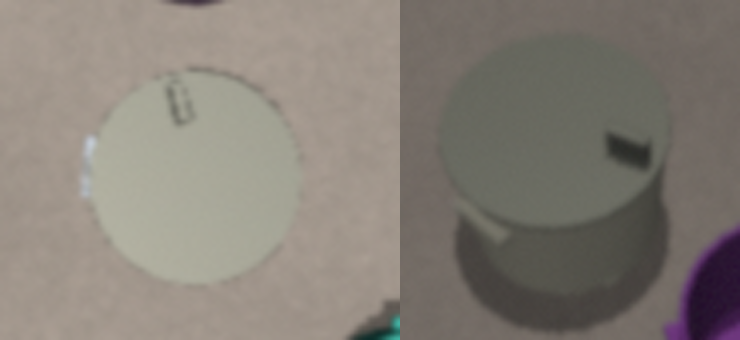

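The crop shows the white tub with its grey lid. The tab is at about (370,205) in the top view, pointing roughly +x. I'll move above it for a wrist view.

Call:
jog_arm(
  increments="-21 -14 31 0 0 0;-21 -14 31 0 0 0;-21 -14 31 0 0 0;-21 -14 31 0 0 0;-21 -14 31 0 0 0",
)

```text
time: 0.65
eef_pos: [318.7, -467.4, 277.8]
eef_rot: [-1.343, 0.972, -0.971]
force: [1.0, -0.9, -0.1]
grip_width: 0.998
```

Call:
jog_arm(
  increments="-21 -6 31 0 0 0;-21 -6 31 0 0 0;-21 0 31 0 0 0;-21 0 31 0 0 0;-21 0 31 0 0 0",
)

```text
time: 1.15
eef_pos: [432.8, -319.2, 289.5]
eef_rot: [-1.343, 0.972, -0.971]
force: [-0.0, -0.4, 0.2]
grip_width: 1.001
```

Call:
jog_arm(
  increments="-21 0 31 0 0 0;-21 0 31 0 0 0;-21 0 31 0 0 0;-21 0 31 0 0 0;-21 0 20 0 0 0",
)

```text
time: 1.65
eef_pos: [537.5, -173.3, 289.1]
eef_rot: [-1.343, 0.97, -0.969]
force: [-0.0, 0.3, -0.3]
grip_width: 1.001
```

Call:
jog_arm(
  increments="0 0 0 0 0 0;0 0 0 0 0 0",
)

```text
time: 1.85
eef_pos: [535.9, -175.5, 289.3]
eef_rot: [-1.345, 0.971, -0.97]
force: [-0.3, -0.1, 1.1]
grip_width: 1.0
```

Run:
```python
from h import *
import pickle
s=monitor.read_state();print(s['time'],s['eef_pos'],s['joint_positions'],s['force']);print(R.from_rotvec(s['eef_rot']).as_matrix().round(3))
d=grab('wrist','w1.png');pickle.dump(d,open('w1.pkl','wb'));print(d['world_from_camera'].round(2).tolist())
```

```text
1.85 [ 535.90513938 -175.46594997  289.25183458] [ 0.36231744  0.41325985 -0.12894071  1.54709591  0.0563035   1.18586668
 -1.02750305] [-0.34472967 -0.13343814  1.11965091]
[[ 0.315 -0.001  0.949]
 [-0.949 -0.     0.315]
 [-0.    -1.    -0.001]]
[[0.31, -0.9, -0.3, 611.46], [-0.95, -0.3, -0.1, -149.94], [-0.0, 0.31, -0.95, 455.55], [0.0, 0.0, 0.0, 1.0]]
```

View pics/w1.png

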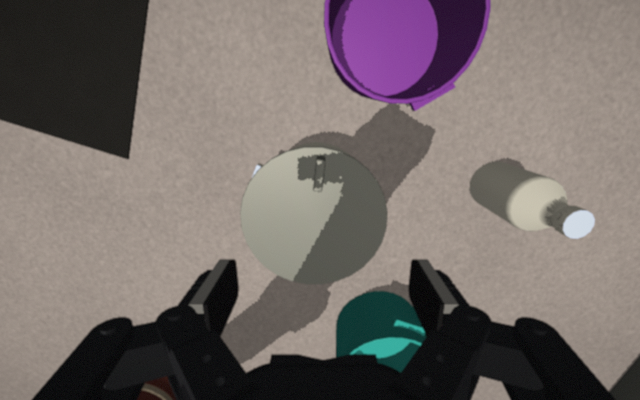

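The wrist view shows the lid centred at about (314,216) and the tab at (319,172), close to tool-z. The beaker is out of frame, and the purple tub and reagent bottle are clear. I'll measure the tab in a crop.

Run:
```python
from h import *
import pickle
d=pickle.load(open('w1.pkl','rb'))
x0,y0=270,130
cv2.imwrite('pics/crop1.png',cv2.resize(d['frame'][y0:y0+75,x0:x0+100],None,fx=8,fy=8,interpolation=cv2.INTER_CUBIC))
f=d['frame'].astype(int)
# lid edge points by hand: left, right, bottom, top in w1
P=[(240.5,212),(386.5,212),(314,283),(320,147.5),(256,178)]
m=((f[:,:,2]-f[:,:,1])<6).astype(np.uint8); m[:140]=0;m[290:]=0;m[:,:235]=0;m[:,392:]=0
cs,_=cv2.findContours(m,0,1);c=max(cs,key=cv2.contourArea);print(cv2.boundingRect(c),cv2.contourArea(c))
h=cv2.convexHull(c)[:,0,:]
pts=np.array([onz(d,u+.0,v+.0,125)[:2] for u,v in c[:,0,:]],np.float32)
print(cv2.minEnclosingCircle(pts))
pm=np.array([onz(d,u,v,125)[:2] for u,v in P],np.float32)
A=np.c_[2*pm,np.ones(5)];q=np.linalg.lstsq(A,(pm**2).sum(1),rcond=None)[0];print('fit',q[:2],np.sqrt(q[2]+q[:2]@q[:2]))
```

```text
(240, 142, 147, 143) 15969.5
((485.7626037597656, -177.79429626464844), 90.66185760498047)
fit [ 483.88832075 -180.79228637] 86.05699285238363
```

View pics/crop1.png

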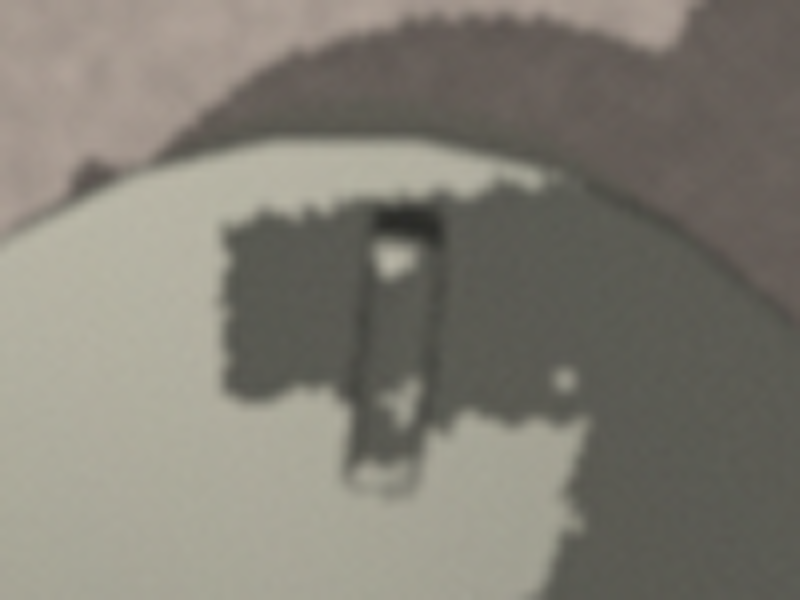

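The crop shows the tab's top face with corners near (372,238), (440,240), (412,490) and (348,486).

Run:
```python
from h import *
import pickle
d=pickle.load(open('w1.pkl','rb'))
C=[onz(d,270+u/8,130+v/8,155)[:2] for u,v in[(372,238),(440,240),(412,490),(348,486)]]
C=np.array(C);print(C.round(1))
a=(C[0]+C[1])/2;b=(C[2]+C[3])/2
print('far',a,'near',b,'len',np.hypot(*(a-b)),'wid',np.hypot(*(C[0]-C[1])),np.hypot(*(C[2]-C[3])))
mid=(a+b)/2; c=np.array([483.9,-180.8]); print('mid',mid,'yaw',np.degrees(np.arctan2(*(a-b)[::-1])),'yaw from c',np.degrees(np.arctan2(*(mid-c)[::-1])),np.hypot(*(mid-c)))
s=pickle.load(open('scene0.pkl','rb')); print('scene reproj',proj(s,[*mid,155]), proj(pickle.load(open('top0.pkl','rb')),[*mid,155]))
cv2.imwrite('pics/crop2.png',cv2.resize(s['frame'][195:265,240:320],None,fx=8,fy=8,interpolation=cv2.INTER_CUBIC))
```

```text
[[ 559.3 -159.8]
 [ 561.8 -168.1]
 [ 529.4 -175. ]
 [ 527.3 -166.9]]
far [ 560.58385793 -163.97551104] near [ 528.3561542  -170.98400294] len 32.980961886525876 wid 8.624388012912663 8.403794779167244
mid [ 544.47000607 -167.47975699] yaw 12.268965666532543 yaw from c 12.402764226900034 62.017372635495995
scene reproj (np.float64(297.024256109572), np.float64(233.59877882227843)) (np.float64(369.44501658049967), np.float64(204.337553831882))
```

View pics/crop2.png

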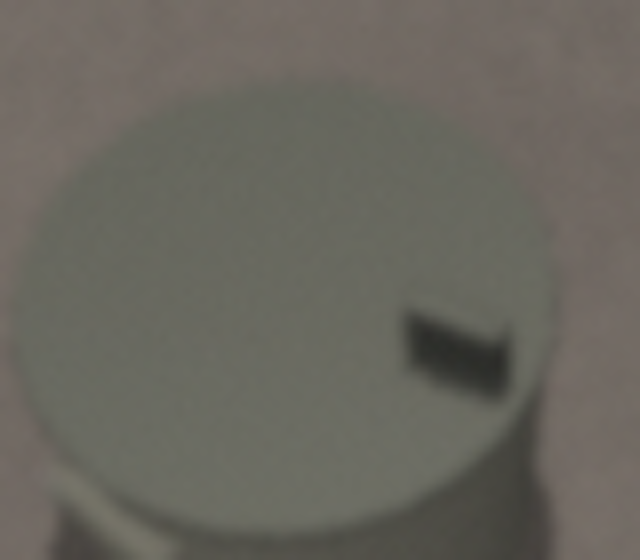

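The tab is 33 mm long, 62 mm from the lid centre, and its yaw is 12.3° by both measures, so the measurement is consistent. I'll descend.

Call:
jog_arm(
  increments="-5 10 11 0 6.1 0;0 30 0 0 0 0;0 30 0 0 0 0;0 25 0 0 0 0;0 0 0 0 0 0",
  jaw=0.6,
)

```text
time: 2.4
eef_pos: [541.3, -169.1, 191.1]
eef_rot: [-1.306, 1.061, -1.048]
force: [-1.3, 1.1, -1.6]
grip_width: 0.598
```

Run:
```python
from h import *
import pickle
s=monitor.read_state();print(s['time'],s['eef_pos'],s['force']);M=R.from_rotvec(s['eef_rot']).as_matrix();print(M.round(3))
d=np.array([544.5,-167.5,144])-s['eef_pos'];print('tool shift',M.T@d, 'yaw',np.degrees(np.arctan2(M[1,2],M[0,2])))
grab('wrist','w2.png')
```

```text
2.4 [ 541.31313098 -169.12752413  191.13606284] [-1.27078166  1.07858901 -1.56008696]
[[ 0.207 -0.009  0.978]
 [-0.978  0.001  0.208]
 [-0.003 -1.    -0.008]]
tool shift [-0.79104843 47.10807189  3.84931093] yaw 11.97719236970825
```

View pics/w2.png

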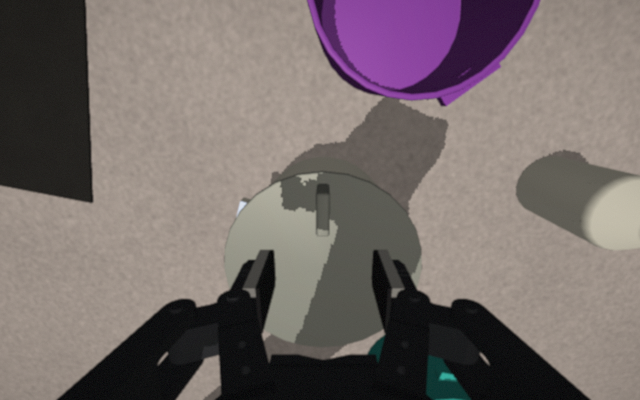

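The tab at (322,210) sits on the jaws' centre line, between pads at 262 and 382.

Call:
jog_arm(
  increments="0 17 2 0 0 0;0 15 2 0 0 0;0 10 0 0 0 0;0 5 0 0 0 0;0 0 0 0 0 0",
)

```text
time: 2.95
eef_pos: [548.9, -167.2, 147.9]
eef_rot: [-1.302, 1.052, -1.052]
force: [0.2, -0.3, 1.6]
grip_width: 0.598
```

Run:
```python
from h import *
s=monitor.read_state();print(s['time'],s['eef_pos'],s['force']);M=R.from_rotvec(s['eef_rot']).as_matrix()
d=np.array([544.5,-167.5,144])-s['eef_pos'];print('tool shift',M.T@d, 'yaw',np.degrees(np.arctan2(M[1,2],M[0,2])))
grab('wrist','w3.png')
```

```text
2.95 [ 548.87097908 -167.21386786  147.90214934] [ 0.23558173 -0.31166207  1.6352889 ]
tool shift [-0.63955042  3.9016088  -4.33388086] yaw 12.128444652684182
```

View pics/w3.png

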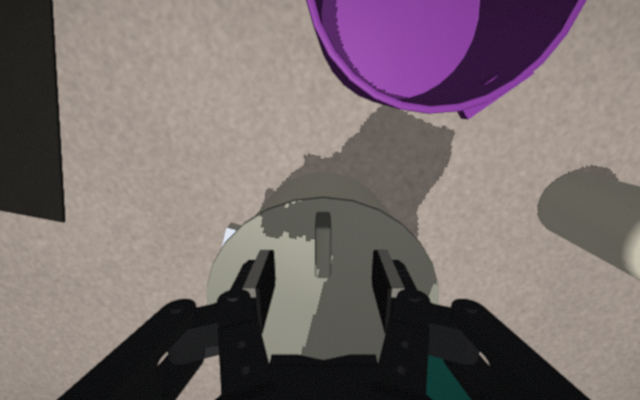

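Call:
jog_arm(
  increments="0 2 -4 0 0 0;0 1 0 0 0 0;0 0 0 0 0 0",
)

```text
time: 3.3
eef_pos: [544.9, -167.8, 144.9]
eef_rot: [-1.302, 1.051, -1.052]
force: [0.0, 1.2, -0.1]
grip_width: 0.603
```

Call:
jog_arm(
  increments="0 0 0 0 0 0;0 0 0 0 0 0;0 0 0 0 0 0;0 0 0 0 0 0;0 0 0 0 0 0",
  jaw=0,
  squeeze=60,
)

```text
time: 3.8
eef_pos: [545.0, -167.6, 144.6]
eef_rot: [-1.302, 1.051, -1.051]
force: [-0.5, 1.0, -0.0]
grip_width: 0.0
```

Run:
```python
from h import *
s=monitor.read_state();print(s['time'],s['eef_pos'],s['force'],s['grip_width'],s['grip_width']*85);M=R.from_rotvec(s['eef_rot']).as_matrix();print(M.round(3))
grab('wrist','w4.png')
```

```text
3.8 [ 545.02695428 -167.57572353  144.61218104] [-0.49364469  1.03393301 -0.04842518] 2.8232824552185926e-05 0.0023997900869358038
[[ 0.211  0.     0.978]
 [-0.978  0.     0.211]
 [-0.    -1.     0.   ]]
```

View pics/w4.png

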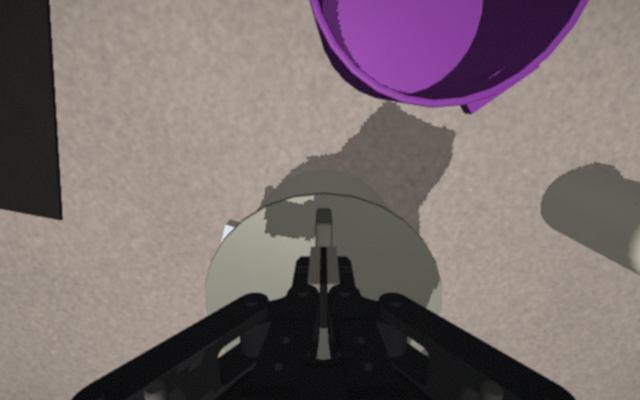

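The jaws read fully shut, so I seem to have missed the tab. I'll project the tool and tab points into this image to see why.

Run:
```python
from h import *
import pickle
d=grab('wrist');s=monitor.read_state();M=R.from_rotvec(s['eef_rot']).as_matrix();p=s['eef_pos']
for y in(-5,0,14): print('tool y',y,np.round(proj(d,p+M@[0,y,0]),1))
u=np.array([np.cos(.2147),np.sin(.2147)]);c=np.array([483.9,-180.8])
for r in(45,62,79):
  for z in(125,155): print('tab',r,z,np.round(proj(d,[*(c+r*u),z]),1))
cv2.imwrite('pics/crop4.png',cv2.resize(d['frame'][185:305,245:405],None,fx=5,fy=5,interpolation=cv2.INTER_CUBIC))
```

```text
tool y -5 [324.1 245.3]
tool y 0 [324.  241.7]
tool y 14 [324.  232.5]
tab 45 125 [323.9 252.4]
tab 45 155 [324.  275.9]
tab 62 125 [323.9 229.8]
tab 62 155 [323.9 250.3]
tab 79 125 [323.8 206.1]
tab 79 155 [323.9 223.2]
```

View pics/crop4.png

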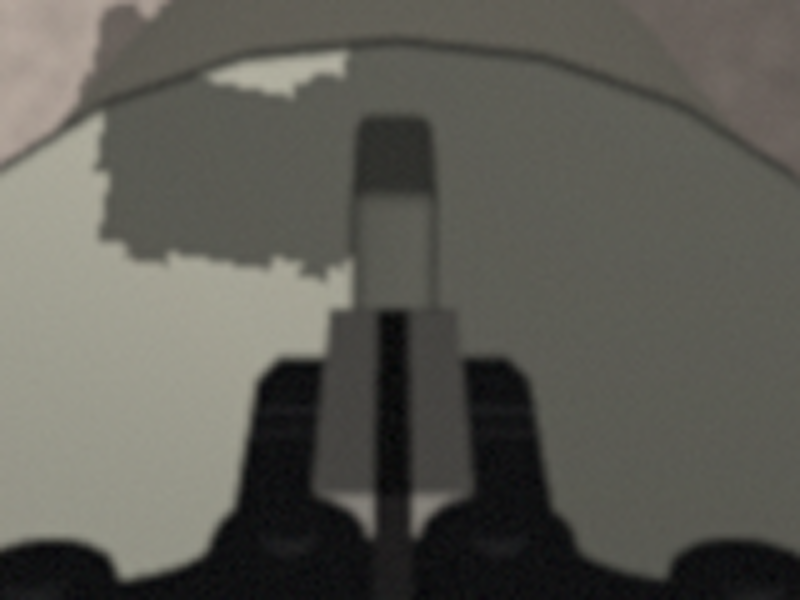

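Run:
```python
from h import *
d=grab('wrist');s=monitor.read_state();M=R.from_rotvec(s['eef_rot']).as_matrix();p=s['eef_pos']
print(p, M.T@(d['world_from_camera'][:3,3]-p))
for z in(-11,0,11):
  for y in(-30,-20,-10,0,14): print('tool',y,z,np.round(proj(d,p+M@[0,y,z]),1), 'w10mm', 10*d['fx']/ (np.linalg.inv(d['world_from_camera'])@np.r_[p+M@[0,y,z],1])[2])
grab('scene','s4.png'); t=grab('top','t4.png')
cv2.imwrite('pics/s4c.png',cv2.resize(cv2.imread('pics/s4.png')[170:300,200:370],None,fx=4,fy=4,interpolation=cv2.INTER_CUBIC))
```

```text
[ 545.0031161  -167.56377934  144.62278367] [  -0.38991928 -166.40424773   79.51102882]
tool -30 -11 [324.1 285.2] w10mm 18.868048060740794
tool -20 -11 [324.1 275. ] w10mm 17.79626345210972
tool -10 -11 [324.1 265.9] w10mm 16.839697688726325
tool 0 -11 [324.  257.7] w10mm 15.980719126630007
tool 14 -11 [324.  247.6] w10mm 14.915557388826628
tool -30 0 [324.1 266.9] w10mm 19.286448212169383
tool -20 0 [324.1 257.5] w10mm 18.16801161323761
tool -10 0 [324.1 249.2] w10mm 17.172182952298183
tool 0 0 [324.  241.7] w10mm 16.279848654467656
tool 14 0 [324.  232.5] w10mm 15.175815411974584
tool -30 11 [324.2 247.7] w10mm 19.72382527714948
tool -20 11 [324.1 239.3] w10mm 18.555622103158495
tool -10 11 [324.1 231.8] w10mm 17.518061931010457
tool 0 11 [324.  225.1] w10mm 16.590390096111715
tool 14 11 [324.  216.9] w10mm 15.445317086435667
```

View pics/s4c.png

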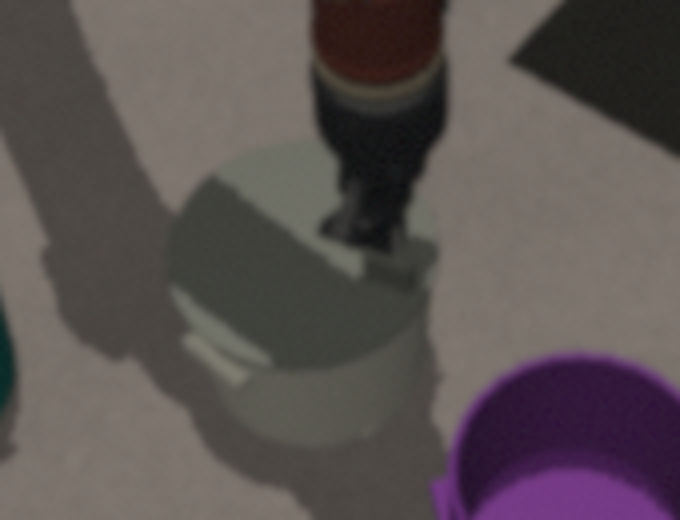

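Run:
```python
from h import *
d=grab('scene');s=monitor.read_state();M=R.from_rotvec(s['eef_rot']).as_matrix();p=s['eef_pos']
def c(q): u,v=proj(d,q); return np.round([(u-280)*10,(v-205)*10])
for y,z in((14,0),(14,11),(14,-11),(0,0),(-30,0),(-30,11)): print('tool',y,z,c(p+M@[0,y,z]))
u=np.array([np.cos(.2147),np.sin(.2147)]);cc=np.array([483.9,-180.8])
for r in(45,79):
  for z in(125,155): print('tab',r,z,c([*(cc+r*u),z]))
cv2.imwrite('pics/s5c.png',cv2.resize(d['frame'][205:250,260:320],None,fx=10,fy=10,interpolation=cv2.INTER_CUBIC))
```

```text
tool 14 0 [174. 340.]
tool 14 11 [214. 355.]
tool 14 -11 [135. 325.]
tool 0 0 [173. 310.]
tool -30 0 [170. 244.]
tool -30 11 [210. 259.]
tab 45 125 [113. 328.]
tab 45 155 [108. 263.]
tab 79 125 [234. 374.]
tab 79 155 [232. 310.]
```

View pics/s5c.png

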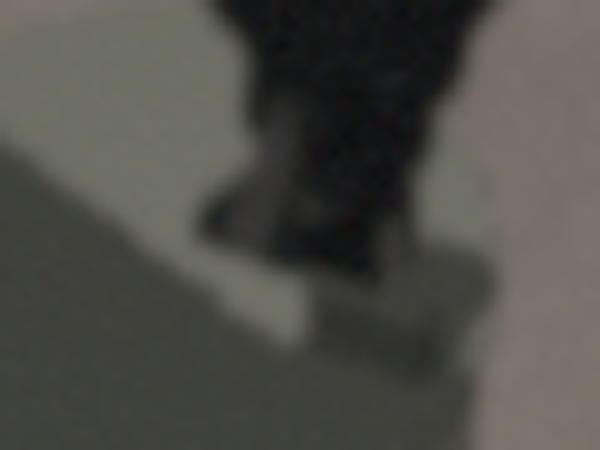

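The tab is where I measured it, but both views put the real fingertips 30–40 mm higher than the nominal tool frame does. The wrist scale gives 2.0 px/mm at the tips, which fits tool y of about -30. I'll open, descend 25 mm in steps while watching force, and re-test the grip.

Call:
jog_arm(
  increments="0 0 0 0 0 0;0 0 0 0 0 0;0 0 0 0 0 0",
  jaw=0.5,
  squeeze=20,
)

```text
time: 4.4
eef_pos: [545.0, -167.6, 144.6]
eef_rot: [-1.302, 1.051, -1.051]
force: [-1.1, -0.8, 0.2]
grip_width: 0.493
```

Call:
jog_arm(
  increments="0 5 0 0 0 0;0 5 0 0 0 0;0 5 0 0 0 0;0 0 0 0 0 0",
)

```text
time: 4.8
eef_pos: [544.2, -167.4, 128.5]
eef_rot: [-1.303, 1.053, -1.05]
force: [-0.2, 0.2, -0.5]
grip_width: 0.497
```

Run:
```python
from h import *
d=grab('wrist','w6.png');s=monitor.read_state();print(s['eef_pos'],s['force'],s['grip_width'])
e=grab('scene')
a=cv2.resize(e['frame'][205:250,260:320],None,fx=8,fy=8,interpolation=cv2.INTER_CUBIC)
b=cv2.resize(d['frame'][175:295,245:365],None,fx=3,fy=3,interpolation=cv2.INTER_CUBIC)[:360]
cv2.imwrite('pics/c6.png',np.hstack([b,a[:360,:430]]))
```

```text
[ 544.5812606  -167.44057218  128.95354847] [0.46841677 0.47066642 0.49255034] 0.50078444851114
```

View pics/c6.png

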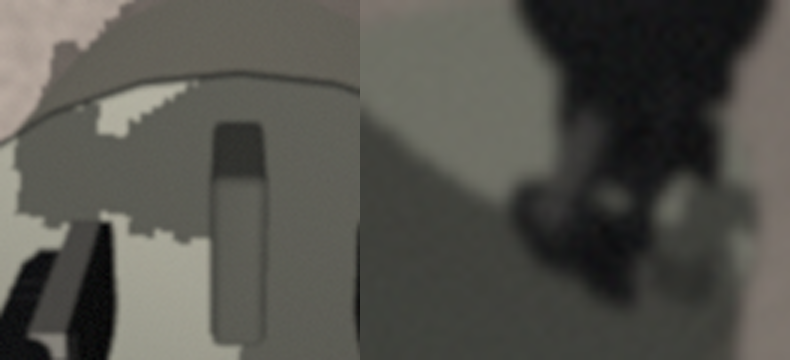

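There is no contact with the nominal tip 10 mm below the flange, so the offset is real. The tab is still centred between the pads.

Call:
jog_arm(
  increments="0 5 0 0 0 0;0 5 0 0 0 0;0 0 0 0 0 0",
)

```text
time: 5.2
eef_pos: [544.3, -167.4, 118.7]
eef_rot: [-1.303, 1.053, -1.05]
force: [-0.5, 0.7, 0.1]
grip_width: 0.499
```

Call:
jog_arm(
  increments="0 0 0 0 0 0;0 0 0 0 0 0;0 0 0 0 0 0;0 0 0 0 0 0;0 0 0 0 0 0",
  jaw=0,
)

```text
time: 5.7
eef_pos: [545.2, -167.6, 119.8]
eef_rot: [-1.302, 1.051, -1.052]
force: [-0.1, -0.5, 0.5]
grip_width: 0.11
```

Run:
```python
from h import *
d=grab('wrist','w6.png');s=monitor.read_state();print(s['eef_pos'],s['force'],s['grip_width'])
e=grab('scene')
a=cv2.resize(e['frame'][205:250,260:320],None,fx=8,fy=8,interpolation=cv2.INTER_CUBIC)
b=cv2.resize(d['frame'][175:295,265:385],None,fx=3,fy=3,interpolation=cv2.INTER_CUBIC)[:360]
cv2.imwrite('pics/c7.png',np.hstack([b,a[:360,:430]]))
```

```text
[ 545.16055698 -167.52728886  119.82893215] [-0.37264316  0.59363652  0.76837799] 0.10849021629754022
```

View pics/c7.png

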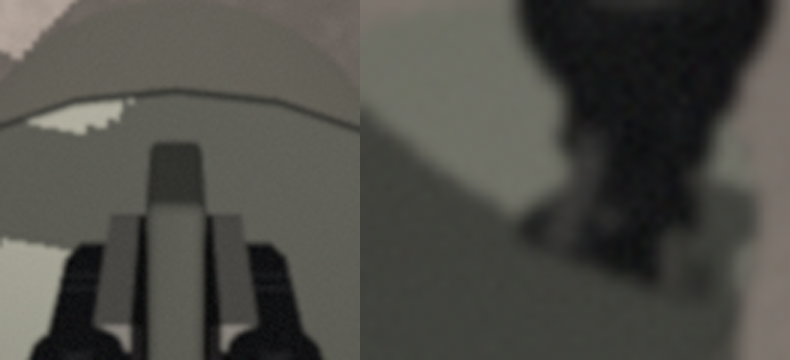

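It now grips at 0.11, about 10 mm, which matches the tab. I'll re-grip 8 mm deeper for a safer hold.

Call:
jog_arm(
  increments="0 0 0 0 0 0;0 0 0 0 0 0",
  jaw=0.35,
)

```text
time: 6.0
eef_pos: [544.9, -167.6, 119.6]
eef_rot: [-1.302, 1.051, -1.051]
force: [-0.8, 0.4, 0.8]
grip_width: 0.346
```

Call:
jog_arm(
  increments="0 4 0 0 0 0;0 4 0 0 0 0;0 0 0 0 0 0",
)

```text
time: 6.3
eef_pos: [544.3, -167.4, 110.7]
eef_rot: [-1.303, 1.053, -1.05]
force: [-1.1, -0.0, 0.1]
grip_width: 0.348
```

Call:
jog_arm(
  increments="0 0 0 0 0 0;0 0 0 0 0 0;0 0 0 0 0 0;0 0 0 0 0 0;0 0 0 0 0 0",
  jaw=0,
  squeeze=60,
)

```text
time: 6.8
eef_pos: [545.1, -167.5, 111.7]
eef_rot: [-1.302, 1.051, -1.051]
force: [0.5, -0.1, 0.1]
grip_width: 0.102
```

Run:
```python
from h import *
d=grab('wrist','w8.png');s=monitor.read_state();print(s['eef_pos'],s['force'],s['grip_width']);print(R.from_rotvec(s['eef_rot']).as_matrix().round(3))
e=grab('scene')
a=cv2.resize(e['frame'][195:255,250:330],None,fx=6,fy=6,interpolation=cv2.INTER_CUBIC)
b=cv2.resize(d['frame'][175:295,265:370],None,fx=3,fy=3,interpolation=cv2.INTER_CUBIC)[:360]
cv2.imwrite('pics/c8.png',np.hstack([b,a[:360,:480]]))
```

```text
[ 545.09845114 -167.55327885  111.67962062] [ 0.13564599  0.33325008 -0.10157421] 0.09821814167394974
[[ 0.211  0.     0.978]
 [-0.978  0.     0.211]
 [-0.    -1.     0.   ]]
```

View pics/c8.png

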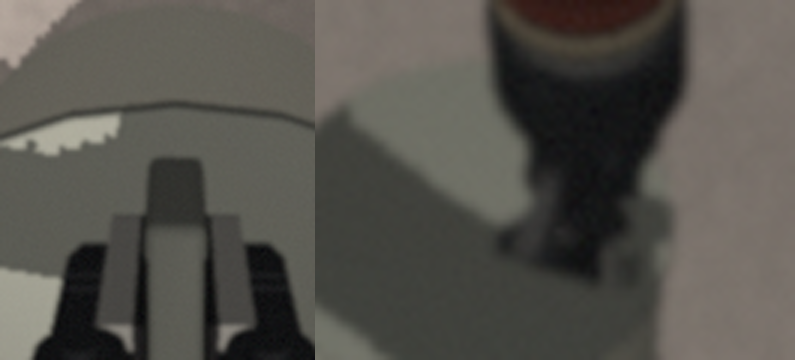

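The grip is firm at 0.10. Now I'll tip the lid about its back edge, checking force midway.

Call:
jog_arm(
  increments="0 -5.5 0 2.2 0 0;0 -5.5 0 2.2 0 0;0 -5.5 0 2.2 0 0;0 -5.5 0 2.2 0 0;0 0 0 0 0 0",
)

```text
time: 7.4
eef_pos: [542.3, -168.8, 133.8]
eef_rot: [-1.179, 0.953, -1.111]
force: [0.1, 0.6, -1.4]
grip_width: 0.096
```

```bash
cat > look.py <<'E'
from h import *
import sys
k=sys.argv[1]
d=grab('wrist');s=monitor.read_state();print(s['time'],s['eef_pos'].round(1),s['force'].round(1),s['wrist_torque'].round(2),s['grip_width']);print(R.from_rotvec(s['eef_rot']).as_matrix().round(3).tolist())
e=grab('scene');x,y,w,h=[int(v) for v in (sys.argv[2:6] or (210,170,120,120))]
a=cv2.resize(e['frame'][y:y+h,x:x+w],(int(w*400/h),400),interpolation=cv2.INTER_CUBIC)
b=cv2.resize(d['frame'],(400,250));b=np.vstack([b,np.zeros((150,400,3),np.uint8)])
cv2.imwrite(f'pics/l{k}.png',np.hstack([b,a[:,:400]]))
E
python3 look.py 9
```

```text
7.45 [ 543.  -168.4  133.6] [-0.3  0.4 -1.5] [0.   0.11 0.02] 0.10739346085613345
[[0.21, 0.149, 0.966], [-0.978, 0.032, 0.207], [0.0, -0.988, 0.152]]
```

View pics/l9.png

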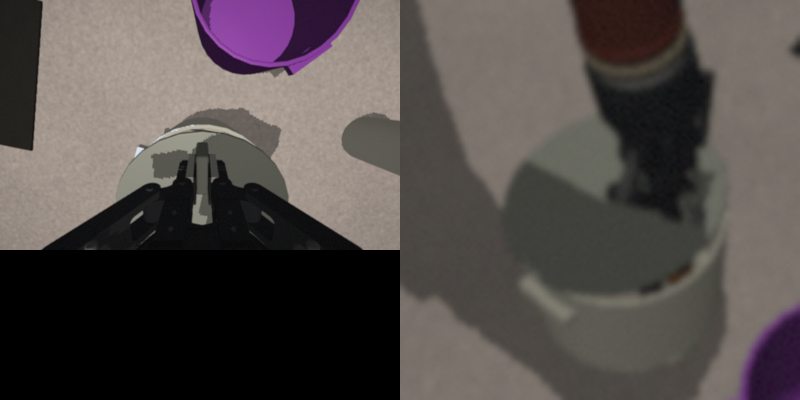

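The front edge is rising (the carrier shows at right), and force stays small at about 1.5 N. I'll keep tipping to about 17–18°.

Call:
jog_arm(
  increments="0 -5.5 0 2.2 0 0;0 -5.5 0 2.2 0 0;0 -5.5 0 2.2 0 0;0 -5.5 0 2.2 0 0;0 0 0 0 0 0",
)

```text
time: 8.0
eef_pos: [538.3, -169.3, 154.7]
eef_rot: [-1.054, 0.852, -1.162]
force: [-0.1, -0.8, -1.4]
grip_width: 0.098
```

Call:
jog_arm(
  increments="0 0 0 0 0 0;0 0 0 0 0 0",
)

```text
time: 8.2
eef_pos: [539.9, -168.4, 154.9]
eef_rot: [-1.054, 0.85, -1.161]
force: [0.7, 0.1, -0.9]
grip_width: 0.101
```

```bash
python3 look.py 10
```

```text
8.25 [ 539.9 -168.3  154.8] [ 0.6  0.8 -0.9] [-0.12  0.35 -0.04] 0.10022620467918993
[[0.212, 0.295, 0.932], [-0.977, 0.064, 0.202], [-0.0, -0.953, 0.302]]
```

View pics/l10.png

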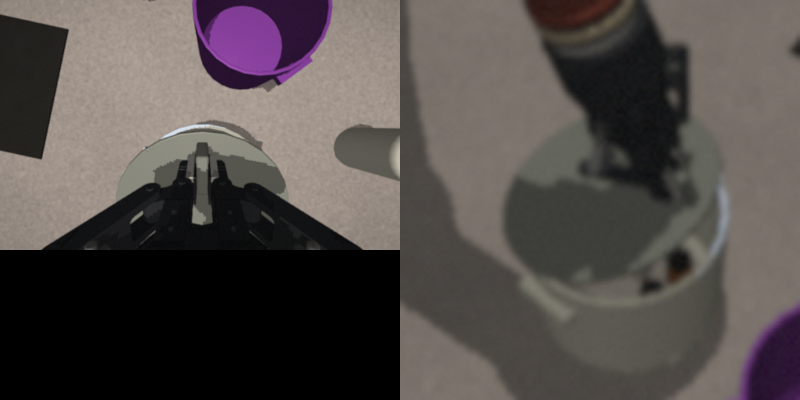

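The lid is tipped 17.6° with no slip in the wrist view. The back edge computes to z≈119 mm, on the rim. Now straight up.

Call:
jog_arm(
  increments="0 -9.5 3 0 0 0;0 -19 6 0 0 0;0 -19 6 0 0 0;0 -19 6 0 0 0;0 -19 6 0 0 0",
)

```text
time: 8.8
eef_pos: [539.3, -168.5, 246.3]
eef_rot: [-1.053, 0.85, -1.162]
force: [0.5, -0.4, -2.2]
grip_width: 0.098
```

Call:
jog_arm(
  increments="0 -9.5 3 -3.6 0 0;0 -4 0 -3.5 0 0;0 0 0 -3.5 0 0;0 0 0 -3.5 0 0;0 0 0 -3.5 0 0",
)

```text
time: 9.3
eef_pos: [538.6, -168.8, 259.7]
eef_rot: [-1.304, 1.051, -1.051]
force: [0.3, 0.3, -1.3]
grip_width: 0.098
```

```bash
python3 look.py 11
```

```text
9.35 [ 540.7 -167.4  259.2] [ 2.7  0.2 -1.4] [ 0.11 -0.37 -0.02] 0.09921238701780734
[[0.214, -0.0, 0.977], [-0.977, -0.0, 0.214], [0.0, -1.0, -0.0]]
```

View pics/l11.png

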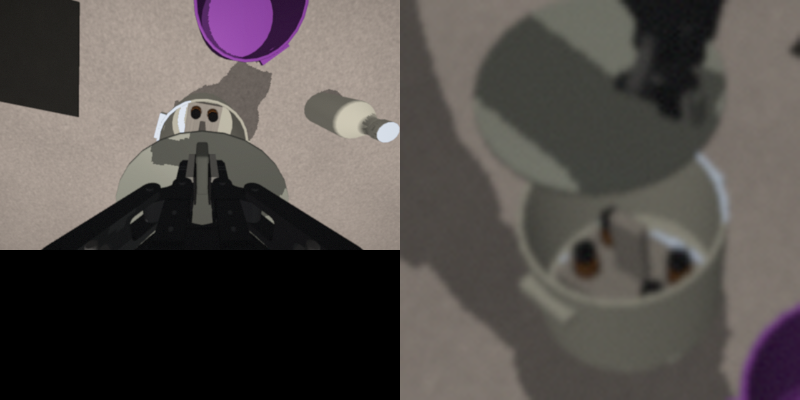

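The lid is held level and clear of the tub, and the carrier handle and vials are visible. I'll carry it over the mat.

Call:
jog_arm(
  increments="-10 0 4 0 0 0;-20 0 9 0 0 0;-27 0 12 0 0 0;-27 0 12 0 0 0;-27 0 12 0 0 0",
)

```text
time: 9.9
eef_pos: [562.1, -48.8, 259.0]
eef_rot: [-1.301, 1.051, -1.052]
force: [0.4, -0.2, -1.9]
grip_width: 0.1
```

Call:
jog_arm(
  increments="-27 0 12 0 0 0;-27 0 12 0 0 0;-27 0 12 0 0 0;-27 0 12 0 0 0;-27 0 12 0 0 0",
)

```text
time: 10.4
eef_pos: [592.2, 95.7, 259.1]
eef_rot: [-1.301, 1.051, -1.052]
force: [-0.2, -0.7, 0.0]
grip_width: 0.101
```

Call:
jog_arm(
  increments="-27 0 12 0 0 0;-27 0 12 0 0 0;-27 0 12 0 0 0;-27 0 12 0 0 0;-20 0 9 0 0 0",
)

```text
time: 10.9
eef_pos: [620.6, 234.3, 258.9]
eef_rot: [-1.301, 1.051, -1.048]
force: [-0.3, -0.1, -0.2]
grip_width: 0.099
```

Call:
jog_arm(
  increments="-8 0 3 0 0 0;0 0 0 0 0 0;0 0 0 0 0 0",
)

```text
time: 11.2
eef_pos: [622.8, 238.1, 258.7]
eef_rot: [-1.303, 1.052, -1.054]
force: [-0.4, -0.3, -0.8]
grip_width: 0.1
```

```bash
python3 look.py 12 280 110 160 160
python3 - <<'E'
from h import *
s=monitor.read_state();M=R.from_rotvec(s['eef_rot']).as_matrix();print(s['joint_positions'].round(2))
lc=s['eef_pos']+M@[0,-2.3,-62.6];print('lid c',lc,'to go',M.T@(np.array([561,226.4,0])-lc))
d=grab('wrist','w12.png')
E
```

```text
11.25 [623.1 237.6 258.8] [-0.7 -0.1 -1.6] [-0.04 -0.03  0.  ] 0.10203880471398316
[[0.208, 0.0, 0.978], [-0.978, -0.002, 0.208], [0.002, -1.0, 0.0]]
[-0.28  0.62 -0.23  1.28  0.14  1.26 -1.87]
lid c [561.96169539 224.55510702 261.14489124] to go [ -2.41017987 261.14138223  -0.59348878]
```

View pics/l12.png

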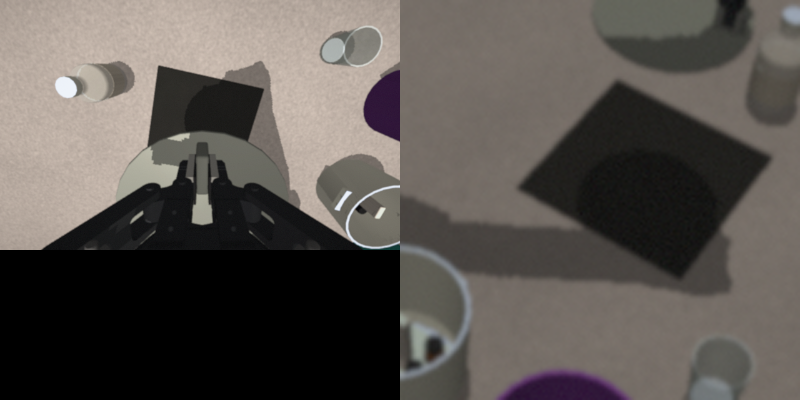

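The lid is over the mat with its centre within about 3 mm. I'll lower it.

Call:
jog_arm(
  increments="-2 20 0 0 0 0;0 40 0 0 0 0;0 40 0 0 0 0;0 40 0 0 0 0;0 40 0 0 0 0",
)

```text
time: 11.85
eef_pos: [623.0, 240.5, 77.7]
eef_rot: [-1.301, 1.052, -1.054]
force: [0.5, -0.6, -1.6]
grip_width: 0.1
```

Call:
jog_arm(
  increments="0 25 0 0 0 0;0 20 0 0 0 0;0 12 0 0 0 0;0 6 0 0 0 0;0 0 0 0 0 0",
)

```text
time: 12.35
eef_pos: [622.6, 241.5, 15.5]
eef_rot: [-1.302, 1.052, -1.052]
force: [0.1, 0.3, -1.1]
grip_width: 0.103
```

Call:
jog_arm(
  increments="0 0 0 0 0 0;0 0 0 0 0 0",
)

```text
time: 12.55
eef_pos: [623.4, 242.4, 17.1]
eef_rot: [-1.3, 1.05, -1.052]
force: [-0.6, -0.2, -1.3]
grip_width: 0.103
```

```bash
python3 look.py 13 280 110 160 160
```

```text
12.6 [623.2 242.3  16.9] [-0.6  0.8 -1.5] [ 0.02 -0.1  -0.06] 0.10026532327626123
[[0.211, 0.002, 0.978], [-0.978, 0.001, 0.211], [-0.0, -1.0, 0.002]]
```

View pics/l13.png

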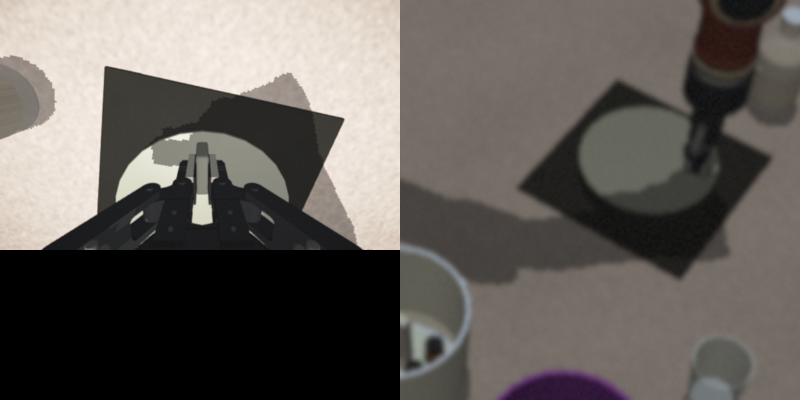

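It is centred on the mat and about 15 mm up.

Call:
jog_arm(
  increments="0 5 0 0 0 0;0 4 0 0 0 0;0 2 0 0 0 0;0 0 0 0 0 0;0 0 0 0 0 0",
)

```text
time: 13.15
eef_pos: [622.4, 242.0, 4.4]
eef_rot: [-1.302, 1.051, -1.051]
force: [-0.3, -0.2, -0.9]
grip_width: 0.1
```

Call:
jog_arm(
  increments="0 1 0 0 0 0;0 1 0 0 0 0;0 1 0 0 0 0;0 0 0 0 0 0",
)

```text
time: 13.55
eef_pos: [622.5, 242.0, 1.6]
eef_rot: [-1.302, 1.051, -1.051]
force: [-1.4, -0.2, -0.4]
grip_width: 0.101
```

Call:
jog_arm(
  increments="0 0.7 0 0 0 0;0 0.7 0 0 0 0;0 0 0 0 0 0",
)

```text
time: 13.85
eef_pos: [622.5, 242.0, 1.5]
eef_rot: [-1.302, 1.051, -1.052]
force: [-1.2, -1.3, 4.6]
grip_width: 0.102
```

Call:
jog_arm(
  increments="0 0.7 0 0 0 0;0 0 0 0 0 0",
)

```text
time: 14.05
eef_pos: [622.6, 242.0, 1.5]
eef_rot: [-1.302, 1.051, -1.052]
force: [-2.9, -0.8, 9.0]
grip_width: 0.1
```

Contact with the mat shows at +9 N. I'll ease off, open, and rise.

Call:
jog_arm(
  increments="0 -1 0 0 0 0;0 0 0 0 0 0",
)

```text
time: 14.25
eef_pos: [622.5, 242.0, 1.5]
eef_rot: [-1.302, 1.051, -1.052]
force: [-1.8, -0.4, 5.8]
grip_width: 0.105
```

Call:
jog_arm(
  increments="0 0 0 0 0 0;0 0 0 0 0 0;0 0 0 0 0 0;0 0 0 0 0 0;0 0 0 0 0 0",
  jaw=0.4,
)

```text
time: 14.75
eef_pos: [622.4, 242.0, 0.3]
eef_rot: [-1.302, 1.051, -1.051]
force: [0.2, 0.6, 0.1]
grip_width: 0.402
```

Call:
jog_arm(
  increments="0 -5 0 0 0 0;0 -10 0 0 0 0;0 -20 0 0 0 0;0 -20 0 0 0 0;0 0 0 0 0 0",
)

```text
time: 15.25
eef_pos: [625.2, 243.3, 59.8]
eef_rot: [-1.294, 1.047, -1.053]
force: [0.7, 0.1, 0.0]
grip_width: 0.402
```

```bash
python3 look.py 14 280 110 160 160
```

```text
15.3 [623.9 242.7  57.9] [-0.2 -0.2  0.4] [0.   0.01 0.06] 0.39957105653942204
[[0.211, 0.004, 0.978], [-0.978, 0.002, 0.211], [-0.001, -1.0, 0.005]]
```

View pics/l14.png

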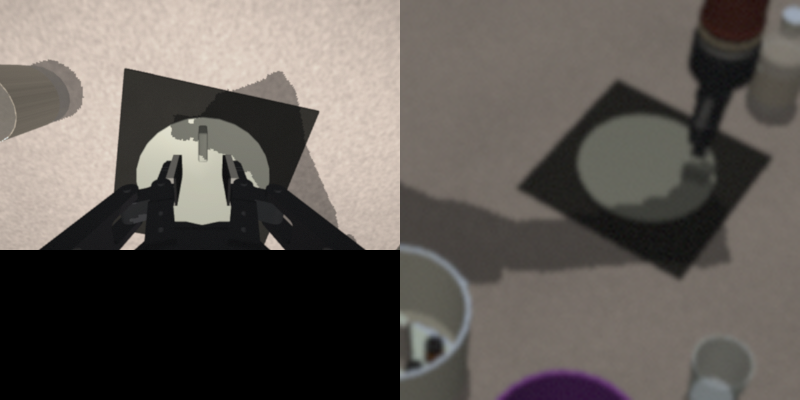

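The lid lies flat on the mat, tab up, and released. Now back up and over the tub.

Call:
jog_arm(
  increments="0 -40 0 0 0 0;0 -50 0 0 0 0;0 -50 0 0 0 0;0 -50 0 0 0 0;0 -50 0 0 0 0",
)

```text
time: 15.85
eef_pos: [621.7, 241.5, 296.3]
eef_rot: [-1.304, 1.052, -1.051]
force: [1.5, 0.4, -0.0]
grip_width: 0.399
```

Call:
jog_arm(
  increments="35 -25 -18 0 0 0;35 -5 -18 0 0 0;35 0 -18 0 0 0;35 0 -18 0 0 0;35 0 -18 0 0 0",
)

```text
time: 16.35
eef_pos: [570.2, 50.2, 324.4]
eef_rot: [-1.304, 1.053, -1.05]
force: [-0.2, 0.3, 0.7]
grip_width: 0.402
```

Call:
jog_arm(
  increments="35 0 -18 0 0 0;35 0 -18 0 0 0;35 0 -18 0 0 0;35 0 -18 0 0 0;35 0 -18 0 0 0",
)

```text
time: 16.85
eef_pos: [519.0, -139.6, 324.4]
eef_rot: [-1.303, 1.053, -1.05]
force: [0.9, 0.5, 0.1]
grip_width: 0.402
```

Call:
jog_arm(
  increments="35 0 -18 0 0 0;0 0 0 0 0 0;0 0 0 0 0 0;0 0 0 0 0 0",
)

```text
time: 17.25
eef_pos: [510.1, -174.6, 324.8]
eef_rot: [-1.302, 1.051, -1.048]
force: [0.7, 0.0, 0.2]
grip_width: 0.402
```

Run:
```python
from h import *
import pickle
s=monitor.read_state();print(s['time'],s['eef_pos'])
d=grab('wrist','w15.png');pickle.dump(d,open('w15.pkl','wb'))
t=grab('top','t15.png');pickle.dump(t,open('t15.pkl','wb'))
```

```text
17.25 [ 510.14025538 -174.56026402  324.8141282 ]
```

View pics/w15.png

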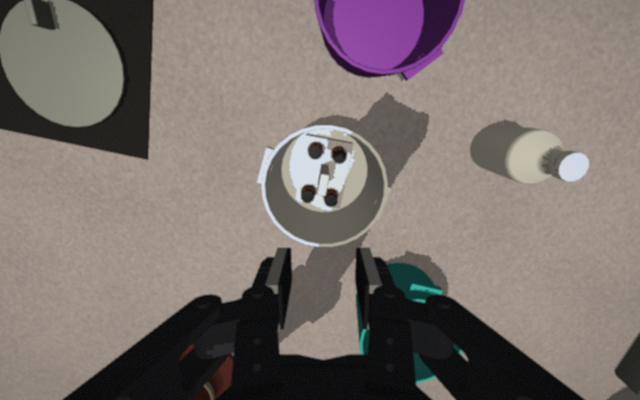

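View pics/t15.png

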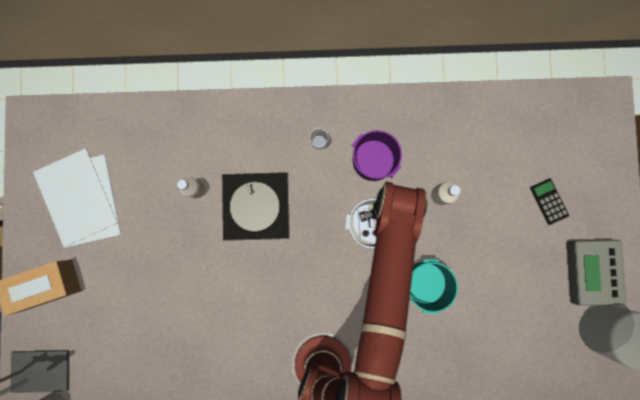

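The wrist view shows the open tub with caps at about (316,150), (339,155), (308,193) and (331,198), and the handle near (325,172). I'll refine these by mask.

Run:
```python
from h import *
import pickle
d=pickle.load(open('w15.pkl','rb'));f=d['frame']
cv2.imwrite('pics/crop15.png',cv2.resize(f[120:250,255:395],None,fx=5,fy=4.6,interpolation=cv2.INTER_CUBIC))
x0,y0=295,138;m=(f[y0:212,x0:355].max(2)<60).astype(np.uint8)
n,_,st,ce=cv2.connectedComponentsWithStats(m)
P=[]
for i in range(1,n):
    if st[i,4]>30: 
        u,v=ce[i]+[x0,y0]; q=onz(d,u,v,57)[:2];P.append(q);print(st[i],round(u,1),round(v,1),q)
print('mean',np.mean(P,0))
# rim circle: bright at z=120
```

```text
[ 14   5  13  15 131] 315.3 150.5 [ 524.37328379 -158.50964422]
[ 38   9  13  15 139] 338.8 154.9 [ 525.49476367 -193.38417252]
[  7  48  13  16 142] 308.0 193.6 [ 458.23208884 -161.07275258]
[ 30  52  12  16 144] 330.9 197.9 [ 459.02676875 -196.57448276]
mean [ 491.78172626 -177.38526302]
```

View pics/crop15.png

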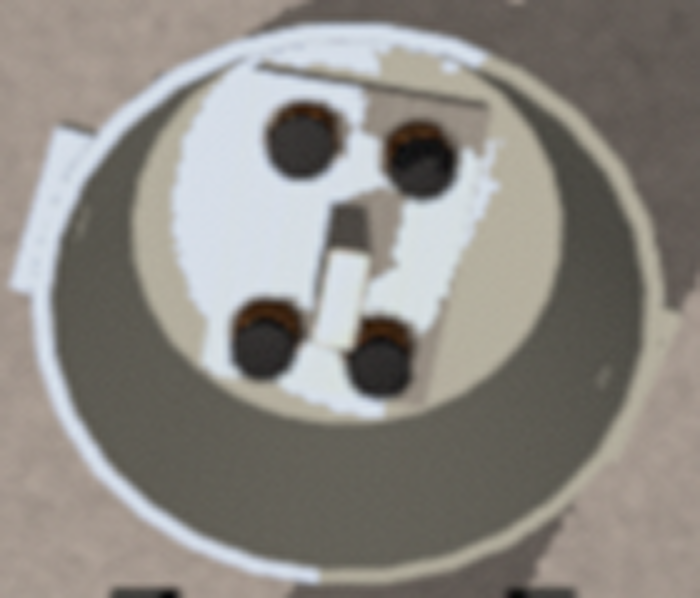

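Run:
```python
from h import *
import pickle
d=pickle.load(open('w15.pkl','rb'))
C=np.array([onz(d,255+x/5,120+y/4.6,107)[:2] for x,y in[(331,249),(370,254),(355,349),(316,342)]]);print(C.round(1))
a=(C[0]+C[1])/2;b=(C[2]+C[3])/2;mid=C.mean(0);print(mid,'len',np.hypot(*(a-b)),'w',np.hypot(*(C[0]-C[1])),'yaw',np.degrees(np.arctan2(*(a-b)[::-1])))
for z in(57,60):
  P=np.array([onz(d,*q,z)[:2] for q in[(315.3,150.5),(338.8,154.9),(308,193.6),(330.9,197.9)]]);print(z,P.mean(0))
# rim outer ellipse extremes
E_=[(255+32/5,120+290/4.6),(255+662/5,120+290/4.6),(255+345/5,120+22/4.6),(255+340/5,120+584/4.6)]
pm=np.array([onz(d,*q,120)[:2] for q in E_]);A=np.c_[2*pm,np.ones(4)];q=np.linalg.lstsq(A,(pm**2).sum(1),rcond=None)[0];print('tub',q[:2],np.sqrt(q[2]+q[:2]@q[:2]))
s=monitor.read_state();M=R.from_rotvec(s['eef_rot']).as_matrix();print('go',M.T@(np.array([*mid,50])-s['eef_pos']),s['eef_pos'])
```

```text
[[ 503.1 -172.4]
 [ 503.8 -182.7]
 [ 475.2 -185. ]
 [ 475.1 -174.3]]
[ 489.31444334 -178.59152874] len 28.36171128507219 w 10.377001191563009 yaw 4.2078811059278936
57 [ 491.77888871 -177.3873976 ]
60 [ 492.44329263 -177.25034575]
tub [ 486.44945952 -180.25335647] 81.51064044889876
go [-8.07474176e-02  2.75144746e+02 -2.14775258e+01] [ 510.43601721 -174.36236896  325.13981046]
```

The handle is 28×10 mm (nominal 30×12), centred near (490,-178) with yaw about 2.5–4°, and it agrees with the mean of the vials. I'll approach.

Call:
jog_arm(
  increments="0 20 -11 0 4.6 0;0 30 -10 0 4.6 0;0 40 0 0 0 0;0 40 0 0 0 0;0 25 0 0 0 0",
  jaw=0.45,
)

```text
time: 17.85
eef_pos: [488.2, -177.9, 167.9]
eef_rot: [-1.236, 1.172, -1.166]
force: [-0.8, -0.4, 1.4]
grip_width: 0.453
```

Call:
jog_arm(
  increments="0 0 0 0 0 0;0 0 0 0 0 0",
)

```text
time: 18.05
eef_pos: [490.2, -179.0, 171.0]
eef_rot: [-1.233, 1.169, -1.17]
force: [0.7, 0.5, 0.7]
grip_width: 0.451
```

```bash
python3 look.py 16;python3 - <<'E'
from h import *
s=monitor.read_state();M=R.from_rotvec(s['eef_rot']).as_matrix();print('go',M.T@(np.array([490,-178.2,50])-s['eef_pos']),'yaw',np.degrees(np.arctan2(M[1,2],M[0,2])))
d=grab('wrist');cv2.imwrite('pics/crop16.png',cv2.resize(d['frame'][120:280,225:425],None,fx=4,fy=3.7,interpolation=cv2.INTER_CUBIC))
E
```

```text
18.1 [ 490.9 -179.4  171.9] [ 0.3 -0.4 -0.3] [-0.05 -0.04  0.01] 0.4487535183375167
[[0.053, 0.003, 0.999], [-0.999, -0.001, 0.053], [0.001, -1.0, 0.003]]
go [ -1.69566902 122.24827625  -1.41902413] yaw 3.0219729278031164
```

View pics/crop16.png

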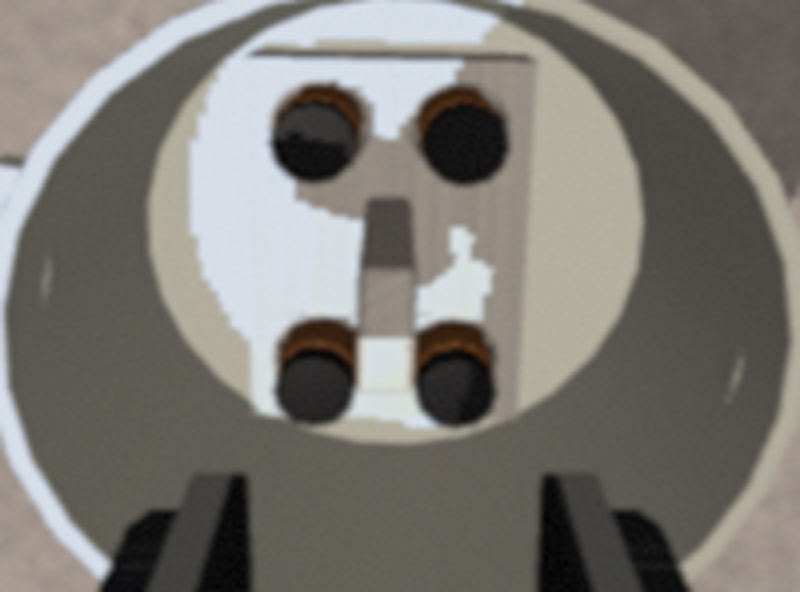

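Yaw is aligned, and the handle is about 1.7 mm left of the jaw centre. I'll correct that and descend.

Call:
jog_arm(
  increments="-1.7 20 -1 0 0 0;0 25 0 0 0 0;0 25 0 0 0 0;0 15 0 0 0 0;0 0 0 0 0 0",
)

```text
time: 18.7
eef_pos: [487.8, -177.9, 84.9]
eef_rot: [-1.234, 1.172, -1.17]
force: [0.8, 0.5, 0.7]
grip_width: 0.454
```

Call:
jog_arm(
  increments="0 0 0 0 0 0;0 0 0 0 0 0",
)

```text
time: 18.9
eef_pos: [489.6, -178.5, 87.1]
eef_rot: [-1.232, 1.168, -1.173]
force: [0.0, -0.7, -0.1]
grip_width: 0.453
```

```bash
python3 look.py 17;python3 - <<'E'
from h import *
s=monitor.read_state();M=R.from_rotvec(s['eef_rot']).as_matrix();print('go',M.T@(np.array([490,-178.2,50])-s['eef_pos']))
d=grab('wrist');cv2.imwrite('pics/crop17.png',cv2.resize(d['frame'][120:300,225:425],None,fx=4,fy=3.3,interpolation=cv2.INTER_CUBIC))
E
```

```text
18.95 [ 489.5 -178.5   87. ] [-0.7 -0.2 -0. ] [-0.01  0.07  0.02] 0.44778702636154444
[[0.052, 0.003, 0.999], [-0.999, -0.001, 0.052], [0.001, -1.0, 0.003]]
go [-0.23118027 36.76634752  0.63870211]
```

View pics/crop17.png

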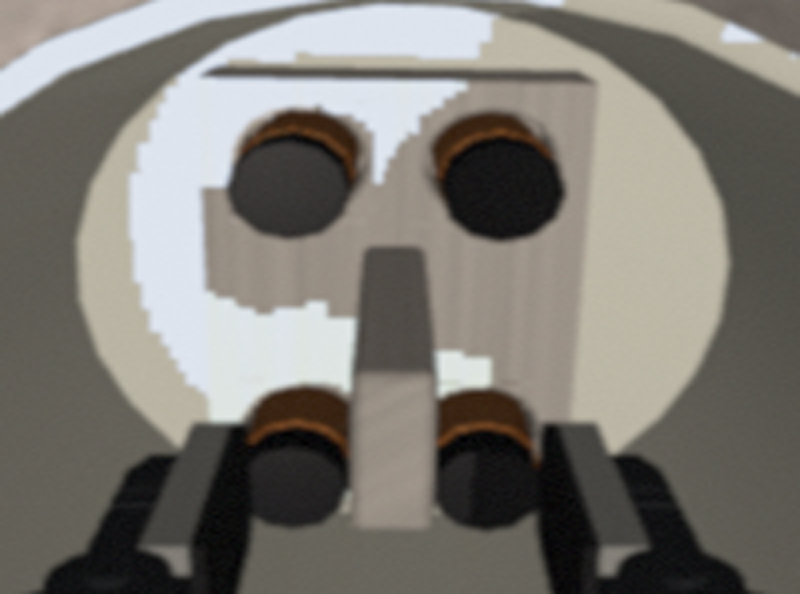

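View pics/l17.png

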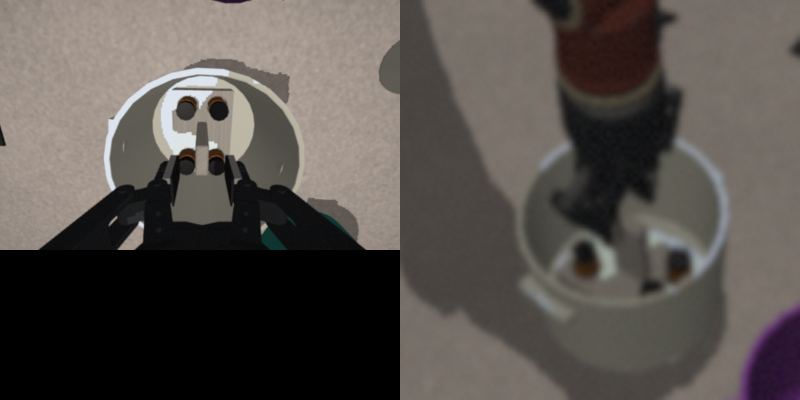

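The handle is centred. I'll go down the rest with a force check.

Call:
jog_arm(
  increments="0 10 0 0 0 0;0 10 0 0 0 0;0 5 0 0 0 0;0 0 0 0 0 0",
)

```text
time: 19.45
eef_pos: [487.3, -177.8, 59.1]
eef_rot: [-1.235, 1.173, -1.169]
force: [0.3, -0.4, 0.3]
grip_width: 0.447
```

Call:
jog_arm(
  increments="0 6 0 0 0 0;0 6 0 0 0 0;0 0 0 0 0 0;0 0 0 0 0 0",
)

```text
time: 19.85
eef_pos: [488.2, -178.1, 48.3]
eef_rot: [-1.233, 1.171, -1.171]
force: [0.4, -0.3, 0.7]
grip_width: 0.45
```

Call:
jog_arm(
  increments="0 0 0 0 0 0;0 0 0 0 0 0;0 0 0 0 0 0;0 0 0 0 0 0;0 0 0 0 0 0",
  jaw=0,
  squeeze=60,
)

```text
time: 20.35
eef_pos: [488.7, -178.3, 48.8]
eef_rot: [-1.233, 1.17, -1.172]
force: [-0.1, -0.4, 3.4]
grip_width: 0.13
```

```bash
python3 look.py 18;python3 - <<'E'
from h import *
d=grab('wrist');cv2.imwrite('pics/crop18.png',cv2.resize(d['frame'][120:300,225:425],None,fx=4,fy=3.3,interpolation=cv2.INTER_CUBIC))
E
```

```text
20.4 [ 488.7 -178.3   48.8] [ 0.  -0.3  4.1] [-0.1   0.02 -0.08] 0.13236796900025227
[[0.052, 0.001, 0.999], [-0.999, -0.0, 0.052], [0.0, -1.0, 0.001]]
```

View pics/crop18.png

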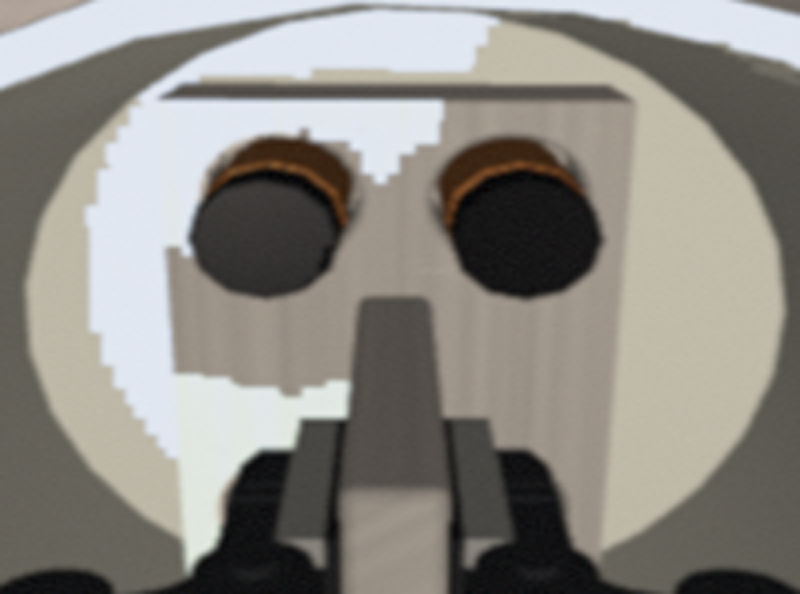

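View pics/l18.png

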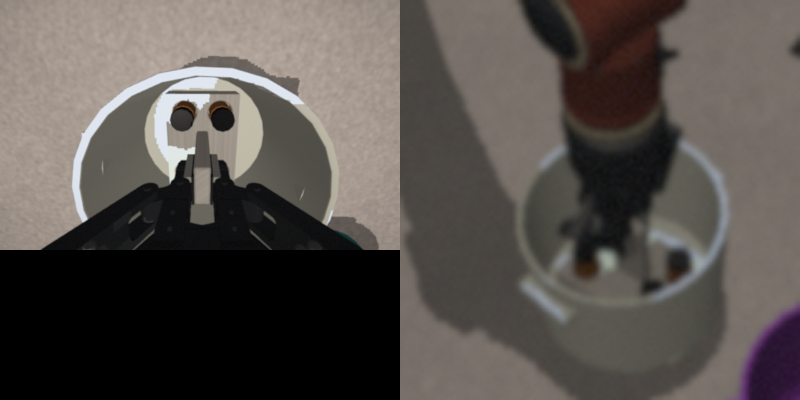

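The handle is firmly gripped at 0.13 (about 12 mm), with the pads well below its top. I'll lift vertically and slowly.

Call:
jog_arm(
  increments="0 -3 0 0 0 0;0 -6 0 0 0 0;0 -10 0 0 0 0;0 -10 0 0 0 0;0 -10 0 0 0 0",
)

```text
time: 21.0
eef_pos: [488.3, -178.1, 88.4]
eef_rot: [-1.233, 1.171, -1.171]
force: [0.5, 0.7, -2.9]
grip_width: 0.134
```

```bash
python3 look.py 19
```

```text
21.05 [ 489.5 -178.5   90.1] [ 0.8 -1.  -1.6] [ 0.05 -0.14 -0.03] 0.13327769606420148
[[0.052, 0.003, 0.999], [-0.999, -0.001, 0.052], [0.001, -1.0, 0.003]]
```

View pics/l19.png

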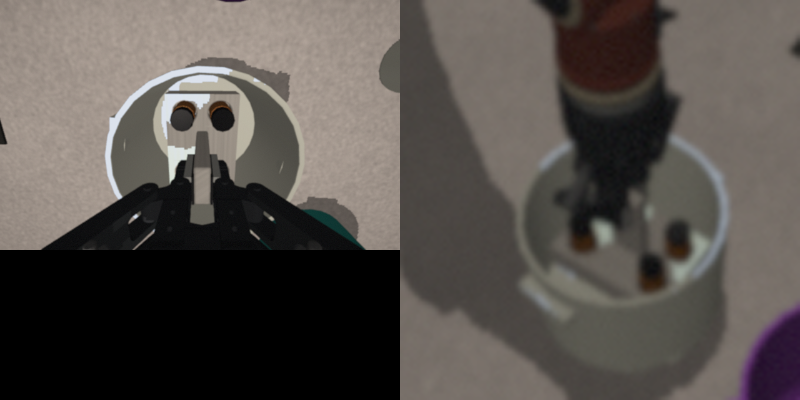

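Call:
jog_arm(
  increments="0 -8 0 0 0 0;0 -14 -1 0 0 0;0 -16 -1 0 0 0;0 -16 -1 0 0 0;0 -16 0 0 0 0",
)

```text
time: 21.6
eef_pos: [484.6, -178.1, 158.1]
eef_rot: [-1.234, 1.172, -1.17]
force: [0.9, 0.1, -4.0]
grip_width: 0.129
```

Call:
jog_arm(
  increments="0 -16 0 0 0 0;0 -14 0 0 0 0;0 -12 0 0 0 0;0 -8 0 0 0 0;0 -3 0 0 0 0",
)

```text
time: 22.1
eef_pos: [485.4, -178.3, 211.2]
eef_rot: [-1.233, 1.17, -1.172]
force: [0.0, 0.1, -2.5]
grip_width: 0.136
```

Call:
jog_arm(
  increments="0 0 0 0 0 0;0 0 0 0 0 0;0 0 0 0 0 0;0 0 0 0 0 0;0 0 0 0 0 0",
)

```text
time: 22.6
eef_pos: [485.2, -178.2, 210.1]
eef_rot: [-1.234, 1.172, -1.17]
force: [-0.5, -0.2, -3.4]
grip_width: 0.128
```

```bash
python3 look.py 20
python3 - <<'E'
from h import *
d=grab('wrist','w20.png');t=grab('top','t20.png');s=grab('scene')
cv2.imwrite('pics/s20.png',cv2.resize(s['frame'][140:300,200:400],None,fx=3.6,fy=3.6,interpolation=cv2.INTER_CUBIC))
E
```

```text
22.65 [ 485.2 -178.2  210.2] [-0.8  0.2 -4.4] [0.01 0.   0.01] 0.13288225275151258
[[0.052, -0.0, 0.999], [-0.999, 0.0, 0.052], [-0.0, -1.0, -0.0]]
```

View pics/w20.png

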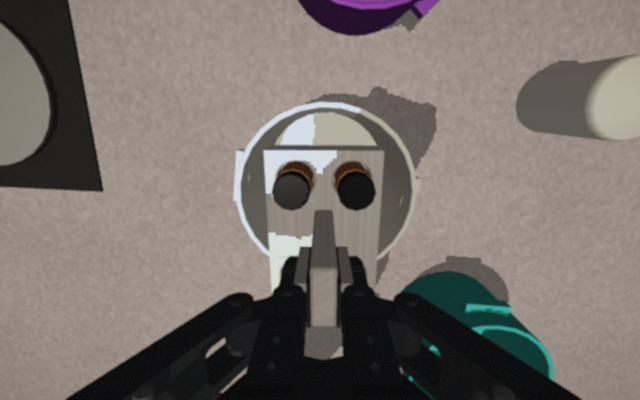

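View pics/s20.png

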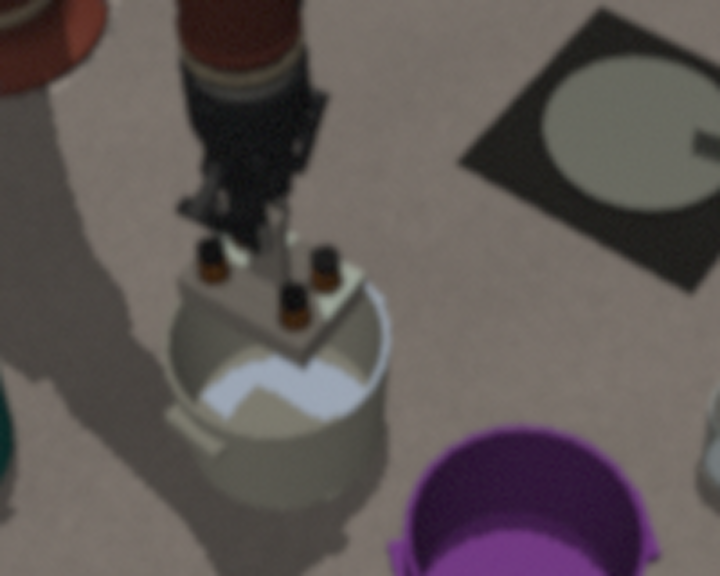

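View pics/t20.png

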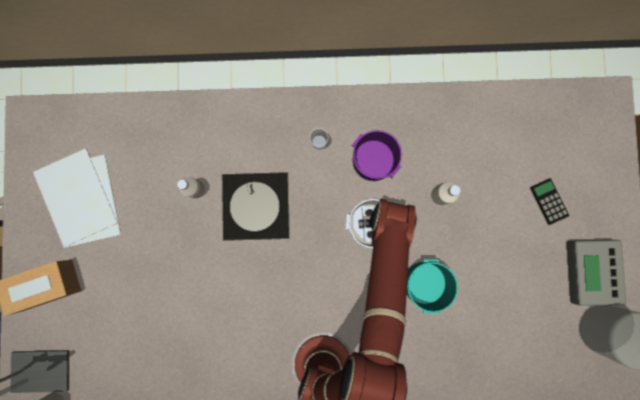

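The carrier's underside is about 167 mm up, which is 47 mm above the rim. In the wrist view the caps are at (291,190), unchanged since the grasp, so there is no slip or tilt. I'll hold a bit longer, check, then hand in.

Call:
jog_arm(
  increments="0 0 0 0 0 0;0 0 0 0 0 0;0 0 0 0 0 0;0 0 0 0 0 0;0 0 0 0 0 0",
)

```text
time: 23.35
eef_pos: [485.3, -178.3, 210.5]
eef_rot: [-1.233, 1.171, -1.171]
force: [0.9, 0.6, -4.0]
grip_width: 0.138
```

Call:
jog_arm(
  increments="0 0 0 0 0 0;0 0 0 0 0 0;0 0 0 0 0 0;0 0 0 0 0 0;0 0 0 0 0 0",
)

```text
time: 23.85
eef_pos: [485.3, -178.3, 210.5]
eef_rot: [-1.233, 1.171, -1.171]
force: [-0.9, -0.6, -2.5]
grip_width: 0.135
```

Call:
jog_arm(
  increments="0 0 0 0 0 0;0 0 0 0 0 0;0 0 0 0 0 0;0 0 0 0 0 0;0 0 0 0 0 0",
)

```text
time: 24.35
eef_pos: [485.3, -178.3, 210.4]
eef_rot: [-1.233, 1.171, -1.171]
force: [-0.1, 1.3, -3.2]
grip_width: 0.129
```

Run:
```python
from h import *
import pickle
s=monitor.read_state();print(s['time'],s['eef_pos'],s['joint_velocities'].round(4),s['grip_width'],s['force'])
d=grab('wrist');f=d['frame'];m=(f[150:215,262:385].max(2)<60).astype(np.uint8);n,_,st,ce=cv2.connectedComponentsWithStats(m);print([(c+[262,150]).round(1).tolist() for c,a in zip(ce[1:],st[1:,4]) if a>200])
t=grab('top')['frame'];t0=pickle.load(open('top0.pkl','rb'))['frame']
for nm,(x,y) in dict(beaker=(319,139),reag=(450,193),buf=(188,187)).items(): print(nm,np.abs(t[y-15:y+15,x-15:x+15].astype(int)-t0[y-15:y+15,x-15:x+15]).mean())
i=t.astype(int);mm=((t[170:242,220:292].max(2)>90)).astype(np.uint8)
mm[:6]=0;mm[-6:]=0;mm[:,:6]=0;mm[:,-6:]=0
c=max(cv2.findContours(mm,0,1)[0],key=cv2.contourArea);(u,v),r=cv2.minEnclosingCircle(c);D=pickle.load(open('top0.pkl','rb'));print('lid',onz(D,u+220,v+170,15),r)
```

```text
24.35 [ 485.3039788  -178.29053425  210.44527082] [-0.0005 -0.0007  0.0007  0.0005 -0.0014  0.0023 -0.0093] 0.12940944764706755 [-0.14083075  1.32828372 -3.21346259]
[[291.4, 189.9], [355.7, 190.1]]
beaker 0.7885185185185185
reag 0.7833333333333333
buf 0.7514814814814815
lid [558.97754717 227.74890491  15.        ] 25.002477645874023
```

Everything is still: the bottles and beaker are unchanged, and the lid is at (559,228) against the mat centre at (561,226). Handing in.

```bash
python3 -c "
from bench import robot
print(robot.hand_in())"
```

```text
the job is handed in; nothing more can be done
None
```

I handed the job in at about 24.4 s with all three steps done. No verdict came back, so the results below are my own last checks.

- **Lid tip:** I tipped it by its tab to 17.6°, from the tool's turn with no slip seen in the wrist view. The back edge computed to about 119 mm high, on the rim.
- **Lid on the mat:** It lies flat, tab up and released. I measured its centre at (559, 228) mm, about 2 mm from the mat centre at (561, 226).
- **Carrier:** It is held level and still, with its underside about 167 mm up, some 47 mm above the rim. It is within about 5 mm of the tub's axis. The grip stayed at 0.13 and the measured weight was about 3 N.
- **Vials:** All four were seen seated before the lift. At height, three showed in the scene view and the front two in the wrist view. The fourth was hidden by the gripper in those views.
- **Surroundings:** The bottles and beaker look the same as in the first picture. The tub shows no visible move. I did not re-measure it at the end, and my measured centre before the lift differed by only 2–3 mm, within camera accuracy.

**One disagreement:** the first pinch on the tab closed on nothing. The camera images put the real fingertips about 30 mm higher than the stated tool frame does. I went lower by what the images and the grip opening showed, and both grasps then held.

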